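# Scan returned polish and lock it in the drawer unit

### The arm

A 6-joint arm with a two-finger parallel gripper is mounted at the origin on a cart in front of the work surface, level with it; the furniture and walls round the work are solid. World frame = base frame: x ahead of the robot, y to its left, z up, the work surface at z = 0. Lengths are in m, angles in rad, forces in N, time in s.
With the tool pointing down it reaches from about 0.325 to 0.775 m from the base axis. Payload 9.3 kg.
Tool frame: the origin (TCP) lies between the finger pads; the fingertips stand 25 mm ahead of it and the grasp point (between the pads) lies 6 mm ahead of it; z points along the fingers, y is the line along which they close (so a half turn about z gives the same grasp; the last joint's range is limited). The gripper opens to 85 mm and grips with 20 to 120 N. Pads are 22 mm wide; open, the fingers measure 114 mm over their backs; the gripper's body (76 mm by 85 mm) begins 54 mm behind the grasp point. The pads swing forward as they close: fully open they stand 13 mm farther back than shut.
Start: joints at [1.136, 0.259, 0.021, 1.334, 0, 1.418], TCP at [0.153, 0.528, 0.256] pointing down, gripper open.
Joint ranges: [-3.04, 3.04], [-0.91, 1.82], [-1.04, 1.36], [-1.92, 1.95], [-1.52, 1.45], [-3.14, 3.14]. Speed limits (rad/s): [2.22, 2.22, 2.79, 3.14, 3.14, 3.14].

### API

Orientations are given as a 3x3 rotation matrix whose columns are the frame's x, y, z axes.
In Python, from plant import robot, solver, read_state, optics gives the robot as it stands. Calls block until the motion is done:
- robot.movep(position, orientation): joint-space move of the TCP to a pose.
- robot.move_straight(position, frame=None, rate=0.15): straight line of the TCP; frame=None keeps the orientation; rate is the mean speed in m/s.
- robot.move_j(angles): joint-space move.
- robot.command_gripper(opening): finger opening in m; the grip force is fixed at half the most; returns when the fingers have stopped.
- robot.wait(seconds).
- solver.solve_ik(position, orientation): joint angles nearest the present ones, or None.
- read_state(): the state.
- optics.read_camera(name): name is "side" or "top"; returns a dict with "img" (384x512x3 uint8, red, green, blue), "camera_matrix" (3x3 intrinsics, pixels), "distortion" ([k1, k2, p1, p2, k3] as OpenCV has them; the pictures are not rectified), "rvec" (rotation vector, rad) and "tvec" (3), from world to camera coordinates, as OpenCV has them. Camera axes: x right, y down, z forward; pixel columns grow to the right and rows downward; lengths in m; the calibration is good to about 2 mm. A picture is of the moment at which its call begins. There is no depth.
A pose or a line that the arm cannot do raises robot.IKError and nothing moves.
- robot.close_job(): hands the job in; it is judged then, once.
Trained networks look in the newest picture that a camera, given by its name, has taken for a name from the list of things; names that differ only in an ending like _2 or _b are one class to them, and where a whole thing is asked for, a point or a joint stands for the part that bears it (a point fixed in the world has none). Each returns a list of dicts, best first, with "score" (0 to 1); they miss things now and then, are a little off and sometimes report something else, mostly with a low value. They report only what shows in the picture. A call takes as long as a camera call. They do not tell look-alikes from the thing itself.
- optics.look_for(thing, camera): "at" ([x, y, z] in m, in world coordinates, good to about 4 mm: the middle of the surface that is visible of it).
- optics.masks_of(thing, camera): "region" (384x512 bool, what is visible of it).
The state is a dict: "time_s": time; "joints": joint angles; "qd": joint speeds; "tau": joint torques, N m; "tool_pos": TCP position; "tool_rot": TCP orientation; "force": force on the tool from outside, world axes, zero at the start; "wrist_torque": the same for the moment, N m; "gripper_width": finger opening in m; "gripper_force": force on a finger pad.
Only numpy, scipy, OpenCV 4.12 (cv2) and the standard library are available. Lean on these libraries where they do the work, as an engineer would, in place of code of your own. Each camera call takes 0.05 s, during which the arm holds its last target. There are 200 camera calls.

### The job

Slide the drawer unit's safety bolt clear and pull the drawer wide open, then take the hand scanner from its pad and scan each jar and tin that is there, in the order red, yellow, green, cyan of their stickers: aim its window at the middle of the barcode from about 9 cm and hold it steady there for a second and a half. Then stand the scanner back upright on its pad and stand every jar and tin in the drawer, and after that push the drawer fully shut and slide the bolt fully home, leaving the bystanding bottles and card alone.

Things in the scene. Friction and masses are not known exactly. Their poses are not given: they have to be found in the camera images.
- unit_front (a point): low grey steel drawer unit, fixed, 210 deep x 300 wide x 88 mm high, with a red drawer front; this point is the centre of the lower front edge, at bench height. Its x points to the back of the unit (the drawer opens along -x), y along the front to the left, z up
- drawer (a joint): how far the drawer is pulled out, m: 0 shut, 0.155 fully out. It slides with about 1.2 N of friction and stays where it is left. The bolt holds it shut (a few mm of play) until the bolt has been slid some 25 mm
- drawer_handle (a point): centre of the drawer's steel bar handle: a bar 12 mm thick, 110 mm long along the unit's y, 62 mm above the bench and 46 mm in front of the drawer front (58 mm before the unit's front edge when shut), with 12 mm legs back to the drawer front at its ends; axes as the unit; moves with the drawer
- drawer_floor (a point): centre of the drawer's inner floor, 14 mm above the bench; axes as the unit; moves with the drawer. The inside is 180 mm (x) by 266 mm (y), side walls 45 mm above this floor, front panel 54 mm above it; fully out, the front 155 mm of it (x from -90 to +65 mm of this point) is open to the sky, the rest is under the unit's top. Clear height inside for closing: 66 mm above this floor
- bolt (a joint): how far the safety bolt is slid, m: 0 fully home (its tongue stands before the strike tab of the drawer), 0.036 fully clear. It slides along the unit's +y (to the left seen from the front) to clear, with about 1.5 N of friction, and stays where it is left. Do not slide it home before the drawer is shut: its tongue would then stand in the strike tab's way
- bolt_knob (a point): middle of the bolt's orange knob, which stands upright on top of the unit near the front edge: 16 mm across, 22 mm tall, this point half-way up (117 mm above the bench); below it a 10 mm neck, then the bolt plate, whose top is 100 mm above the bench; axes as the unit; moves with the bolt
- pad: black charging pad with a blue middle, fixed, 140 (x) by 100 mm (y), 6 mm thick; origin at the centre of its underside. The scanner stands on its middle
- scanner_grip (a point): loose hand scanner, 0.28 kg: a grey head 90 (x) x 46 (y) x 36 mm (z) with a flat base on which it stands, and from it an upright black handle with an orange tip, 36 (x) x 28 mm (y), whose top is 132 mm above the base. This point is in the handle's middle, 100 mm above the base and 12 mm behind the centre of the head (-x). x points forward to the window, z up
- scanner_base (a point): centre of the underside of the scanner's head, axes as scanner_grip; 6 mm above the bench as it stands on the pad
- scanner: the scanner as a whole, origin at scanner_base
- scanner_eye: centre of the scanner's red window at its nose, 57 mm forward (x) of scanner_base and 17 mm above it. Its own x axis is the line of sight, which runs forward and 45 degrees downward when the scanner is upright (half scanner +x, half scanner -z). It reads a sticker whose centre lies 50 to 130 mm along that line and within about 16 mm of it, seen from above
- jar_red_mid (a point): loose glass cream jar, pale contents and dark lid, 62 mm across, 50 mm tall, with a red-edged barcode sticker on its lid; this point is its centre, 25 mm up; z up
- jar_red_label (a point): centre of that sticker (about 42 x 38 mm, lying level on the lid), z up out of the sticker
- tin_yellow_mid (a point): loose flat polish tin, black and gold, 63 mm across, 22 mm tall, with a yellow-edged barcode sticker on its lid; this point is its centre, 11 mm up; z up
- tin_yellow_label (a point): centre of that sticker (about 42 x 38 mm, lying level on the lid), z up out of the sticker
- jar_green_mid (a point): loose glass cream jar, grey contents and dark lid, 62 mm across, 50 mm tall, with a green-edged barcode sticker on its lid; this point is its centre, 25 mm up; z up
- jar_green_label (a point): centre of that sticker (about 42 x 38 mm, lying level on the lid), z up out of the sticker
- tin_cyan_mid (a point): loose flat polish tin, blue and red, 67 mm across, 22 mm tall, with a cyan-edged barcode sticker on its lid; this point is its centre, 11 mm up; z up
- tin_cyan_label (a point): centre of that sticker (about 42 x 38 mm, lying level on the lid), z up out of the sticker
- pump_bottle: bystander: teal pump bottle, 73 x 101 x 177 mm, origin under its centre; not to be disturbed
- bottle_orange: bystander: white bottle with an orange spot, 42 x 54 x 130 mm, origin under its centre; not to be disturbed
- folded_card: bystander: folded white paper card, 50 x 100 x 57 mm, origin under its centre; not to be disturbed
Not all that is in view belongs to the job. Leave any blue or pink look-alike of the part that bears jar_red_mid alone.

How it is judged:
On the way, in this order (a step that is already met when the one before it is completed fails the run):
1. the safety bolt is slid clear while the drawer is shut (value of joint bolt above 0.028 m and value of joint drawer below 0.012 m), for 0.1 s.
2. the drawer is pulled wide open (value of joint drawer above 0.13 m), for 0.2 s.
3. the red-stickered jar is scanned: the lifted scanner's window aimed at the sticker's centre within 16 mm, from 50 to 130 mm and from above, and kept there for a second (x of jar_red_label in the frame of scanner_eye between 0.05 and 0.13 m and y of jar_red_label in the frame of scanner_eye between -0.016 and 0.016 m and z of jar_red_label in the frame of scanner_eye between -0.016 and 0.016 m and z of scanner_eye in the frame of jar_red_label above 0.03 m), for 1 s.
4. the yellow-stickered tin is scanned: the lifted scanner's window aimed at the sticker's centre within 16 mm, from 50 to 130 mm and from above, and kept there for a second (x of tin_yellow_label in the frame of scanner_eye between 0.05 and 0.13 m and y of tin_yellow_label in the frame of scanner_eye between -0.016 and 0.016 m and z of tin_yellow_label in the frame of scanner_eye between -0.016 and 0.016 m and z of scanner_eye in the frame of tin_yellow_label above 0.03 m), for 1 s.
5. the green-stickered jar is scanned: the lifted scanner's window aimed at the sticker's centre within 16 mm, from 50 to 130 mm and from above, and kept there for a second (x of jar_green_label in the frame of scanner_eye between 0.05 and 0.13 m and y of jar_green_label in the frame of scanner_eye between -0.016 and 0.016 m and z of jar_green_label in the frame of scanner_eye between -0.016 and 0.016 m and z of scanner_eye in the frame of jar_green_label above 0.03 m), for 1 s.
6. the cyan-stickered tin is scanned: the lifted scanner's window aimed at the sticker's centre within 16 mm, from 50 to 130 mm and from above, and kept there for a second (x of tin_cyan_label in the frame of scanner_eye between 0.05 and 0.13 m and y of tin_cyan_label in the frame of scanner_eye between -0.016 and 0.016 m and z of tin_cyan_label in the frame of scanner_eye between -0.016 and 0.016 m and z of scanner_eye in the frame of tin_cyan_label above 0.03 m), for 1 s.
7. the scanner stands upright on its pad, let go, and every jar and tin stands in the drawer (x of jar_red_mid in the frame of drawer_floor between -0.088 and 0.088 m and y of jar_red_mid in the frame of drawer_floor between -0.132 and 0.132 m and z of jar_red_mid in the frame of drawer_floor between 0 and 0.04 m and angle between each of jar_red_mid, tin_yellow_mid, jar_green_mid, tin_cyan_mid's own z axis and vertical below 0.3 rad and x of tin_yellow_mid in the frame of drawer_floor between -0.088 and 0.088 m and y of tin_yellow_mid in the frame of drawer_floor between -0.132 and 0.132 m and z of tin_yellow_mid in the frame of drawer_floor between 0 and 0.04 m and x of jar_green_mid in the frame of drawer_floor between -0.088 and 0.088 m and y of jar_green_mid in the frame of drawer_floor between -0.132 and 0.132 m and z of jar_green_mid in the frame of drawer_floor between 0 and 0.04 m and x of tin_cyan_mid in the frame of drawer_floor between -0.088 and 0.088 m and y of tin_cyan_mid in the frame of drawer_floor between -0.132 and 0.132 m and z of tin_cyan_mid in the frame of drawer_floor between 0 and 0.04 m and horizontal distance between scanner_base and pad below 0.04 m and height (world z) of scanner_base below 0.016 m and angle between scanner_base's own z axis and vertical below 0.15 rad and contact force between the fingers and scanner below 0.1 N), for 0.2 s.
8. the drawer is pushed shut with everything in it (x of jar_red_mid in the frame of drawer_floor between -0.088 and 0.088 m and y of jar_red_mid in the frame of drawer_floor between -0.132 and 0.132 m and z of jar_red_mid in the frame of drawer_floor between 0 and 0.04 m and angle between each of jar_red_mid, tin_yellow_mid, jar_green_mid, tin_cyan_mid's own z axis and vertical below 0.3 rad and x of tin_yellow_mid in the frame of drawer_floor between -0.088 and 0.088 m and y of tin_yellow_mid in the frame of drawer_floor between -0.132 and 0.132 m and z of tin_yellow_mid in the frame of drawer_floor between 0 and 0.04 m and x of jar_green_mid in the frame of drawer_floor between -0.088 and 0.088 m and y of jar_green_mid in the frame of drawer_floor between -0.132 and 0.132 m and z of jar_green_mid in the frame of drawer_floor between 0 and 0.04 m and x of tin_cyan_mid in the frame of drawer_floor between -0.088 and 0.088 m and y of tin_cyan_mid in the frame of drawer_floor between -0.132 and 0.132 m and z of tin_cyan_mid in the frame of drawer_floor between 0 and 0.04 m and value of joint drawer below 0.008 m), for 0.2 s.
At the end, for the whole second after the job is handed in: Every jar and tin stands upright in the drawer, the drawer is shut to within 8 mm and the bolt home to within 6 mm; the scanner stands upright and still on its pad, the centre of its base within 40 mm of the pad's centre (all of step 8 and horizontal distance between scanner_base and pad below 0.04 m and height (world z) of scanner_base below 0.016 m and angle between scanner_base's own z axis and vertical below 0.15 rad and value of joint bolt below 0.006 m and linear speed of scanner below 0.02 m/s); the robot touches nothing.
It fails at once if the pump bottle is pushed more than 30 mm or tipped (distance of pump_bottle from where it was at the start of the episode above 0.03 m or angle between pump_bottle's own z axis and vertical above 0.4 rad).
It fails at once if the white bottle is pushed more than 30 mm or tipped (distance of bottle_orange from where it was at the start of the episode above 0.03 m or angle between bottle_orange's own z axis and vertical above 0.4 rad).
It fails at once if the folded card is pushed more than 30 mm or tipped (distance of folded_card from where it was at the start of the episode above 0.03 m or angle between folded_card's own z axis and vertical above 0.4 rad).
Of jar_red, tin_yellow, jar_green, tin_cyan only 2 to 3 are there at a start; the rules pass over those that are not, and their reading is None.
At some moment in a run one of jar_red, tin_yellow, jar_green, tin_cyan may be knocked a few centimetres aside while the robot is not near it.
It also fails if it takes over 210 s, if anything falls off the work surface, if the arm or the gripper's body presses on something with over 40 N, if the wrist force passes 120 N, or if a joint passes its speed limit or range.

## Working session

There is one attempt and no reset: what is moved stays moved. The work goes in short steps, each a Python script; the robot and the scene stay as the last script left them, time stands still between calls to the robot, and variables do not carry over. Pictures are saved under pics/ and viewed, at most 14 in all, crops included, and the job is handed in when it is done.

```bash
ls; mkdir -p pics
cat > h.py <<'E'
import numpy as np, cv2
from plant import robot, solver, read_state, optics
def cam(n):
    d=optics.read_camera(n); return d
def save(d,fn,crop=None,s=1):
    im=d["img"][:,:,::-1]
    if crop: im=im[crop[1]:crop[3],crop[0]:crop[2]]
    cv2.imwrite("pics/"+fn,cv2.resize(im,None,fx=s,fy=s,interpolation=cv2.INTER_CUBIC))
def px2w(d,uv,z):
    K=np.array(d["camera_matrix"],float);D=np.array(d["distortion"],float)
    p=cv2.undistortPoints(np.array(uv,float).reshape(-1,1,2),K,D).reshape(-1,2)
    R=cv2.Rodrigues(np.array(d["rvec"],float))[0];t=np.array(d["tvec"],float).ravel()
    c=-R.T@t; r=np.c_[p,np.ones(len(p))]@R
    return c+r*((z-c[2])/r[:,2])[:,None]
def w2px(d,P):
    return cv2.projectPoints(np.array(P,float).reshape(-1,3),np.array(d["rvec"],float),np.array(d["tvec"],float),np.array(d["camera_matrix"],float),np.array(d["distortion"],float))[0].reshape(-1,2)
def down(a):
    "tool down, closing line (tool y) at angle a in world"
    y=np.array([np.cos(a),np.sin(a),0]);z=np.array([0,0,-1.]);return np.c_[np.cross(y,z),y,z]
E
python3 - <<'E'
from h import *
for n in("top","side"):
    d=cam(n);save(d,n+"0.png",s=1.5)
    print(n,-cv2.Rodrigues(np.array(d["rvec"]))[0].T@np.array(d["tvec"]).ravel())
    for t in["bolt_knob","drawer_handle","pad","scanner_grip","scanner","jar_red_mid","jar_red_label","tin_yellow_label","jar_green_label","tin_cyan_label","tin_cyan_mid","pump_bottle","bottle_orange","folded_card","unit_front"]:
        r=optics.look_for(t,n)
        print(t,[(np.round(x["at"],3).tolist(),round(x["score"],2)) for x in r[:4]])
E
```

```text
pics
top [ 0.2284268  -0.19197625  1.37974218]
bolt_knob []
drawer_handle [([0.54, 0.292, 0.063], 0.72), ([0.641, -0.424, 0.028], 0.52)]
pad [([0.471, -0.369, 0.008], 0.59)]
scanner_grip [([0.481, -0.362, 0.039], 0.68), ([0.643, -0.422, 0.03], 0.24), ([0.575, 0.377, 0.097], 0.19)]
scanner [([0.48, -0.363, 0.042], 0.79)]
jar_red_mid [([0.567, 0.035, 0.049], 0.85), ([0.666, 0.024, 0.05], 0.85), ([0.372, 0.009, 0.049], 0.65), ([0.47, -0.021, 0.049], 0.58)]
jar_red_label [([0.367, 0.01, 0.052], 0.91), ([0.477, -0.021, 0.05], 0.89), ([0.672, 0.024, 0.045], 0.88), ([0.454, 0.085, 0.05], 0.83)]
tin_yellow_label [([0.544, 0.288, 0.065], 0.58)]
jar_green_label [([0.46, -0.16, 0.047], 0.71)]
tin_cyan_label [([0.601, -0.167, 0.026], 0.91)]
tin_cyan_mid [([0.598, -0.161, 0.02], 0.77), ([0.542, 0.291, 0.062], 0.26)]
pump_bottle [([0.682, -0.289, 0.104], 0.56), ([0.459, -0.158, 0.045], 0.24)]
bottle_orange [([0.713, -0.087, 0.109], 0.72)]
folded_card [([0.639, -0.423, 0.028], 0.95)]
unit_front [([0.636, 0.275, 0.09], 0.69)]
side [ 0.56670159 -1.15974716  1.13670979]
bolt_knob [([0.58, 0.372, 0.098
[... 187 characters left out ...]
.097], 0.42)]
scanner [([0.486, -0.374, 0.049], 0.57)]
jar_red_mid [([0.366, -0.006, 0.047], 0.83), ([0.476, -0.033, 0.045], 0.64), ([0.451, 0.073, 0.051], 0.53), ([0.672, 0.008, 0.044], 0.53)]
jar_red_label [([0.37, -0.009, 0.049], 0.9), ([0.676, 0.01, 0.051], 0.79), ([0.475, -0.03, 0.048], 0.76), ([0.574, 0.029, 0.046], 0.71)]
tin_yellow_label []
jar_green_label [([0.462, -0.171, 0.05], 0.74), ([0.487, -0.375, 0.05], 0.5)]
tin_cyan_label [([0.601, -0.173, 0.022], 0.64)]
tin_cyan_mid [([0.597, -0.173, 0.024], 0.68)]
pump_bottle [([0.695, -0.313, 0.089], 0.86)]
bottle_orange [([0.727, -0.097, 0.084], 0.93)]
folded_card [([0.629, -0.433, 0.028], 0.9)]
unit_front [([0.647, 0.224, 0.09], 0.85)]
```

View pics/top0.png

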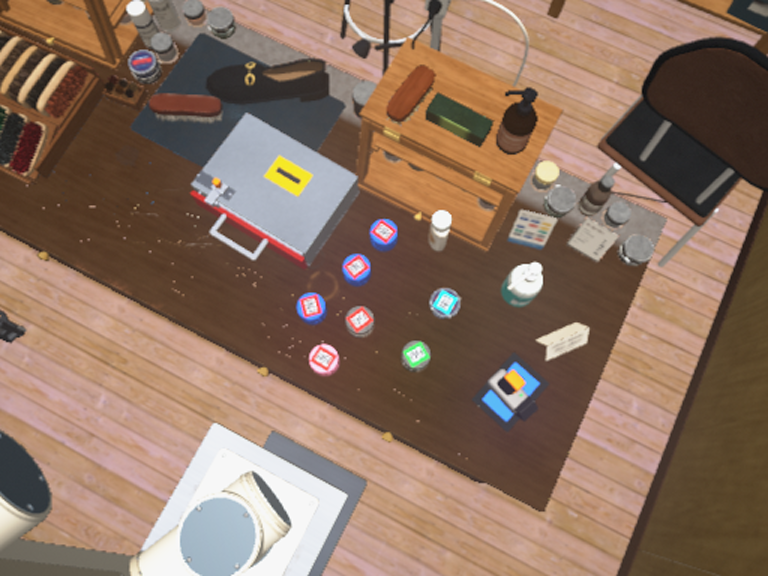

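View pics/side0.png

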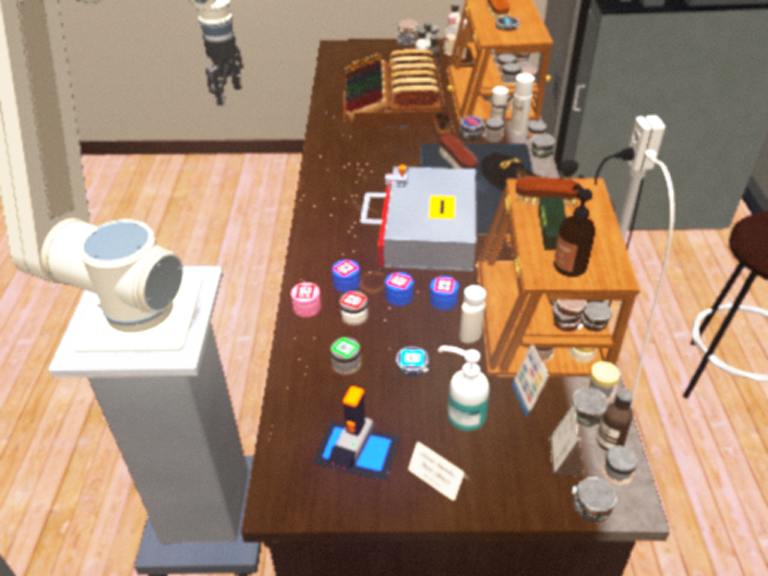

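Red-sticker candidates in the top picture (x1.5): blue (383,233), (356,267) and (311,306), pink (323,358), and a pale jar with dark lid (360,320). I choose (360,320). Green jar is at (416,355), cyan tin at (446,303), and there is no yellow one. Next: close crops of the unit, the jar area and the scanner.

Run:
```python
from h import *
d=cam("top")
im=d["img"][:,:,::-1]
a=cv2.resize(im[70:180,120:245],None,fx=3.2,fy=4.5*3.2/4.5,interpolation=cv2.INTER_CUBIC)
b=cv2.resize(im[190:290,190:290],None,fx=3.5,fy=3.5,interpolation=cv2.INTER_CUBIC)
c=cv2.resize(im[230:290,310:370],None,fx=4,fy=4,interpolation=cv2.INTER_CUBIC)
o=np.zeros((600,800,3),np.uint8);o[:352,:400]=a;o[:350,410:760]=b;o[355:595,0:240]=c
s=cam("side");si=s["img"][:,:,::-1]
e=cv2.resize(si[250:325,205:275],None,fx=3.2,fy=3.2,interpolation=cv2.INTER_CUBIC);o[355:595,250:474]=e
e=cv2.resize(si[105:185,235:325],None,fx=3,fy=3,interpolation=cv2.INTER_CUBIC);o[355:595,480:750]=e
cv2.imwrite("pics/crops.png",o)
m=optics.masks_of("unit_front","top")
for x in m[:2]:
    r=x["region"].astype(np.uint8);print(x["score"],r.sum())
m=optics.masks_of("pad","top")
P=np.argwhere(m[0]["region"])[:,::-1];w=px2w(d,P,.006)[:,:2];print("pad",cv2.minAreaRect(w.astype(np.float32)))
# blue pad pixels both views
for dd in(d,s):
    h=cv2.cvtColor(dd["img"],cv2.COLOR_RGB2HSV);k=(abs(h[...,0].astype(int)-103)<10)&(h[...,1]>170)&(h[...,2]>150)
    if dd is d:k[:230]=0;k[:,:310]=0
    else:k[:270]=0
    P=np.argwhere(k)[:,::-1];w=px2w(dd,P,.006)[:,:2].astype(np.float32);print("blue",len(w),cv2.minAreaRect(w))
    k=(abs(h[...,0].astype(int)-14)<8)&(h[...,1]>200)&(h[...,2]>200)
    n,l,st,ce=cv2.connectedComponentsWithStats(k.astype(np.uint8))
    for i in range(1,n):
        if st[i,4]>8:print("orange",ce[i],st[i,4],px2w(dd,ce[i],.138),px2w(dd,ce[i],.128))
print(d["camera_matrix"])
```

```text
0.75 6813
pad ((0.48977580666542053, -0.3684549927711487), (0.09707900136709213, 0.13773702085018158), 73.29512786865234)
blue 1 ((0.5275763869285583, -0.381902277469635), (0.0, 0.0), 0.0)
blue 477 ((0.4912237524986267, -0.3684193789958954), (0.07277786731719971, 0.11438844352960587), 74.45296478271484)
orange [333.26086957   1.89130435] 46 [[0.93960369 1.36907233 0.138     ]] [[0.94333753 1.3943932  0.128     ]]
orange [267.69230769 111.76923077] 13 [[0.5862729  0.36187949 0.138     ]] [[0.58646887 0.37711541 0.128     ]]
orange [235.30769231 263.98076923] 52 [[ 0.49107274 -0.35310084  0.138     ]] [[ 0.49031548 -0.34502396  0.128     ]]
orange [233.43478261 283.39130435] 23 [[ 0.48854621 -0.41506091  0.138     ]] [[ 0.48776365 -0.40760443  0.128     ]]
[[429.31481392   0.         254.11015965]
 [  0.         429.31481392 188.76368152]
 [  0.           0.           1.        ]]
```

View pics/crops.png

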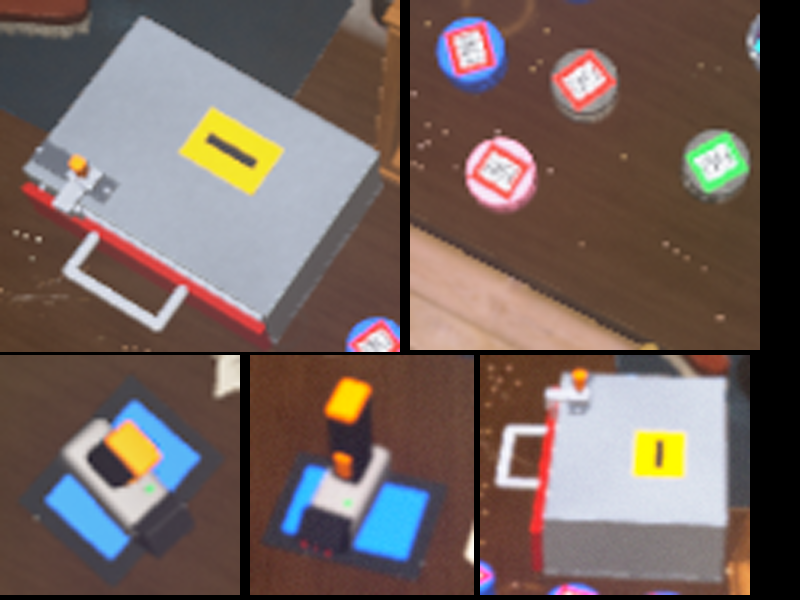

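```bash
cat >> h.py <<'E'
def rig(p): # x,y,yaw
    c,s=np.cos(p[2]),np.sin(p[2]);R=np.array([[c,-s,0],[s,c,0],[0,0,1]])
    return lambda L:(np.array(L,float).reshape(-1,3)@R.T)+[p[0],p[1],0]
E
python3 - <<'E'
from h import *
from scipy.optimize import least_squares
d=cam("top");s=cam("side")
T=lambda *c:np.array([(120+x/3.2,70+y/3.2) for x,y in c])
S=lambda *c:np.array([(235+(x-480)/3,105+(y-355)/3) for x,y in c])
# model: FR,BR,BL top corners ; handle outer corners L,R
L=np.array([[0,-.15,.088],[.21,-.15,.088],[.21,.15,.088],[-.058,.055,.062],[-.058,-.055,.062]])
tp=T((270,325),(380,158),(142,15),(68,268),(158,325));
sp=S((545,522),(727,522),(727,378),(505,428),(500,485))
f=lambda p:np.r_[(w2px(d,rig(p)(L))-tp).ravel(),(w2px(s,rig(p)(L))-sp).ravel()]
r=least_squares(f,[.6,.28,-.2],loss="soft_l1");print("unit",r.x,np.round(r.fun.reshape(-1,2),1).tolist())
for dd,q in((d,T((78,163))),(s,[[267.7,111.8]])):
    k=px2w(dd,q,.120)[0];c,s_=np.cos(r.x[2]),np.sin(r.x[2]);e=k[:2]-r.x[:2];print("knob",k,"local",c*e[0]+s_*e[1],-s_*e[0]+c*e[1])
# scanner
C=lambda *c:np.array([(310+x/4,230+(y-355)/4) for x,y in c])
q=C((165,530),(83,440));print("nose/back z.03",px2w(d,q,.03));q=C((135,450));print("tip top",px2w(d,q,.138))
E2=lambda *c:np.array([(205+(x-250)/3.2,250+(y-355)/3.2) for x,y in c])
print("side tip",px2w(s,E2((350,399)),.138),"nose,back",px2w(s,E2((325,525),(380,455)),.03))
for t in("jar_red_label","jar_green_label","tin_cyan_label"):
    for n in("top","side"):
        print(t,n,[(np.round(x["at"],3).tolist(),round(x["score"],2)) for x in optics.look_for(t,n)[:5]])
E
```

```text
unit [ 0.55157737  0.29453395 -0.08520975] [[-0.9, -2.3], [0.4, -1.6], [0.0, -0.2], [1.0, 0.6], [0.5, -0.1], [-1.8, -1.4], [-1.2, 1.1], [-1.3, 0.1], [1.3, 0.9], [-0.2, -0.5]]
knob [0.58703032 0.38311321 0.12      ] local 0.027785631934592818 0.09127515944830768
knob [0.58665165 0.38909548 0.12      ] local 0.02689920997852351 0.097203502366213
nose/back z.03 [[ 0.46392458 -0.4118549   0.03      ]
 [ 0.49831951 -0.32665313  0.03      ]]
tip top [[ 0.48729438 -0.35220943  0.138     ]]
side tip [[ 0.49351716 -0.35236762  0.138     ]] nose,back [[ 0.46912083 -0.39915886  0.03      ]
 [ 0.51405062 -0.32762415  0.03      ]]
jar_red_label top [([0.364, 0.007, 0.051], 0.89), ([0.672, 0.026, 0.045], 0.77), ([0.452, 0.082, 0.053], 0.72), ([0.597, -0.16, 0.021], 0.72), ([0.575, 0.037, 0.052], 0.55)]
jar_red_label side [([0.573, 0.027, 0.044], 0.91), ([0.369, -0.011, 0.045], 0.9), ([0.475, -0.032, 0.048], 0.84), ([0.671, 0.012, 0.047], 0.83), ([0.455, 0.071, 0.045], 0.67)]
jar_green_label top [([0.465, -0.159, 0.047], 0.69), ([0.474, -0.369, 0.006], 0.65)]
jar_green_label side [([0.464, -0.175, 0.05], 0.74)]
tin_cyan_label top [([0.598, -0.166, 0.026], 0.9)]
tin_cyan_label side [([0.598, -0.173, 0.024], 0.65)]
```

```bash
cat >> h.py <<'E'
def box(x0,x1,y0,y1,z0,z1): return np.array([[x,y,z] for x in(x0,x1) for y in(y0,y1) for z in(z0,z1)],float)
def sil(d,p,boxes):
    m=np.zeros((384*4,512*4),np.uint8)
    for b in boxes:
        q=w2px(d,rig(p)(b))*4+1.5
        cv2.fillConvexPoly(m,cv2.convexHull(q.astype(np.int32)),1)
    return cv2.resize(m.astype(np.float32),(512,384),interpolation=cv2.INTER_AREA)
SCAN=[box(-.045,.045,-.023,.023,.006,.042),box(-.03,.006,-.014,.014,.03,.138),box(.045,.057,-.016,.016,.01,.036)]
def fit(dm,boxes,p0):
    from scipy.optimize import minimize
    def c(p):
        e=0
        for d,m in dm:
            s=sil(d,p,boxes);e+=1-np.minimum(s,m).sum()/np.maximum(s,m).sum()
        return e
    return minimize(c,p0,method="Nelder-Mead",options=dict(initial_simplex=np.array([p0]*4)+np.vstack([np.zeros(3),np.diag([.015,.015,.15])]),xatol=2e-4,fatol=1e-4))
E
python3 - <<'E'
from h import *
from scipy.optimize import least_squares
d=cam("top");mt=optics.masks_of("scanner","top");s=cam("side");ms=optics.masks_of("scanner","side")
dm=[(d,mt[0]["region"].astype(float)),(s,ms[0]["region"].astype(float))]
print(mt[0]["score"],ms[0]["score"],[m.sum() for _,m in dm])
for a in(-1.5,-1.85,-2.2):
    r=fit(dm,SCAN,[.485,-.365,a]);print(r.x,r.fun)
mu=[x["region"].astype(float) for x in(optics.masks_of("unit_front","side")[0],)]
ims=[]
for dd,c in((d,(110,60,250,185)),(s,(230,100,330,190))):
    im=cv2.resize(dd["img"][:,:,::-1],None,fx=4,fy=4,interpolation=cv2.INTER_CUBIC)
    g=rig([0.5516,0.2945,-0.0852])
    for b in([[0,-.15,.088],[.21,-.15,.088],[.21,.15,.088],[0,.15,.088]],[[-.058,.055,.062],[-.058,-.055,.062]],[[0,-.15,0],[.21,-.15,0],[.21,.15,0],[0,.15,0]]):
        cv2.polylines(im,[(w2px(dd,g(b))*4).astype(np.int32)],True,(0,255,0),1)
    ims.append(im[c[1]*4:c[3]*4,c[0]*4:c[2]*4])
o=np.zeros((500,800,3),np.uint8);a=cv2.resize(ims[0],(420,375));o[:375,:420]=a;b=cv2.resize(ims[1],(370,333));o[:333,430:]=b
cv2.imwrite("pics/ov.png",o[:380])
E
```

```text
0.91 0.61 [np.float64(607.0), np.float64(924.0)]
[ 0.48503091 -0.36405171 -1.9427477 ] 0.23424991347177693
[ 0.4852793  -0.36318307 -1.94091448] 0.23130253720966
[ 0.48545511 -0.36470637 -1.91929846] 0.23157214638378965
```

View pics/ov.png

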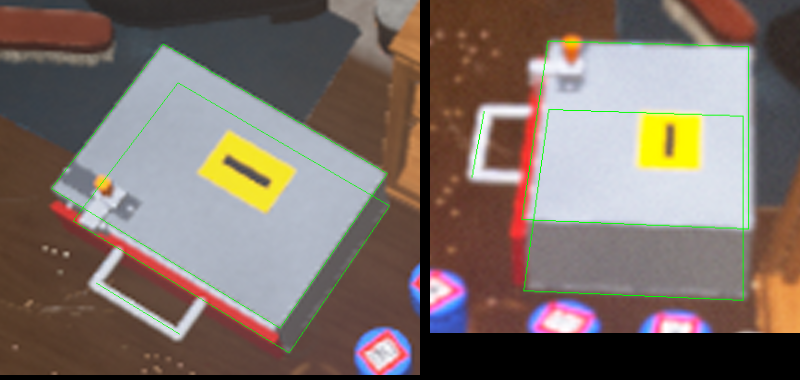

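Both overlays match. The unit front is at about (0.552,0.295) with yaw -0.085, and the scanner is at (0.485,-0.364) with yaw about -1.93. Now the bolt and the drawer.

```bash
cat >> h.py <<'E'
U=np.array([0.5516,0.2945,-0.0852])
ux=np.array([np.cos(U[2]),np.sin(U[2]),0]);uy=np.array([-np.sin(U[2]),np.cos(U[2]),0])
def st(): 
    s=read_state();return s["time_s"],np.round(s["tool_pos"],4).tolist(),np.round(s["force"],1).tolist(),round(s["gripper_width"],4),round(s["gripper_force"],1)
def best(pos,a):
    "choose the of two half-turn grasps with last joint most central; returns rotation"
    c=[]
    for k in(a,a+np.pi):
        q=solver.solve_ik(np.array(pos),down(k))
        if q is not None:c.append((abs(q[5]),k))
    return down(min(c)[1])
E
python3 - <<'E'
from h import *
k=np.array([.587,.386,0]);a=U[2]+np.pi/2
R=best(k+[0,0,.2],a)
robot.command_gripper(.04)
robot.movep(k+[0,0,.2],R);robot.move_straight(k+[0,0,.129]);print(st())
robot.move_straight(k+[0,0,.129]+uy*.036,rate=.06);print(st())
s=.036
while s<.062:
    s+=.002;robot.move_straight(k+[0,0,.129]+uy*s,rate=.05);f=np.dot(read_state()["force"],uy)
    print(round(s,3),round(f,1),end="; ")
    if f<-6:break
print(st());save(cam("side"),"bolt.png",(230,80,330,190),5)
E
```

```text
(5.2667, [0.5869, 0.3866, 0.13], [0.5, 0.5, 0.0], 0.0397, 0.0)
(6.0167, [0.5899, 0.4221, 0.1287], [-0.5, -0.6, -0.1], 0.0396, 0.0)
0.038 0.0; 0.04 -1.3; 0.042 -4.2; 0.044 -12.4; (7.0167, [0.5907, 0.4275, 0.1289], [-1.5, -12.3, 3.4], 0.04, 6.3)
```

View pics/bolt.png

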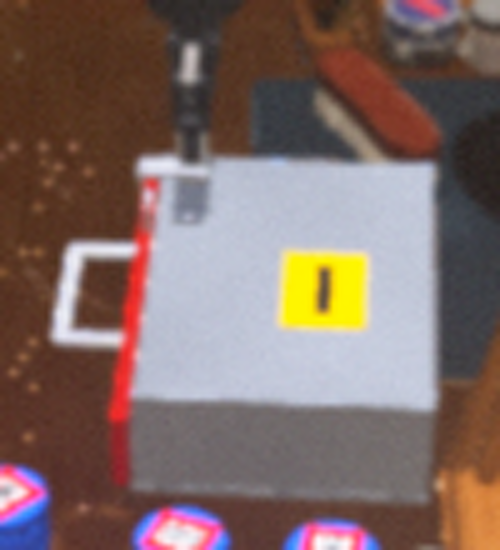

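The tongue at about (170,165) has moved to the left end and the force shows the stop, so the bolt is clear. Next the drawer.

Run:
```python
from h import *
p=np.array(read_state()["tool_pos"])
robot.move_straight(p-uy*.008,rate=.05);robot.move_straight(p-uy*.008+[0,0,.08])
h=np.array([U[0],U[1],0])-.058*ux
R=best(h+[0,0,.2],U[2])
robot.command_gripper(.045)
robot.movep(h+[0,0,.2],R);robot.move_straight(h+[0,0,.1]);robot.move_straight(h+[0,0,.068],rate=.05);print(st())
robot.command_gripper(0);print(st())
p0=np.array(read_state()["tool_pos"])
robot.move_straight(h+[0,0,.068]-ux*.154,rate=.08);print(st())
p1=np.array(read_state()["tool_pos"]);print("pull",np.linalg.norm(p1-p0))
save(cam("side"),"drw.png",(180,80,330,190),4)
```

```text
(11.425, [0.4939, 0.2995, 0.0681], [-0.4, -0.8, 0.6], 0.0451, 0.0)
(11.8333, [0.494, 0.2995, 0.0684], [0.3, -0.3, 4.7], 0.01, 58.4)
(13.9083, [0.3413, 0.3122, 0.0684], [4.8, -4.4, 4.6], 0.0101, 58.8)
pull 0.15320563656698813
```

View pics/drw.png

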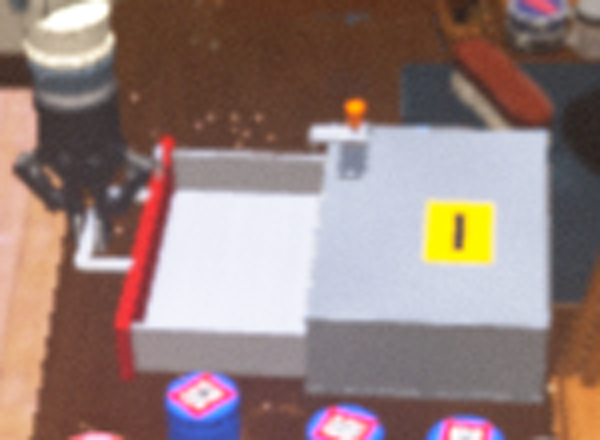

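```bash
cat >> h.py <<'E'
ZL=dict(jar_red_label=.05,jar_green_label=.05,tin_cyan_label=.022)
def labels(thing,ref=None,cams=("top","side")):
    out={}
    for n in cams:
        d=optics.read_camera(n)
        c=[]
        for m in optics.masks_of(thing,n):
            P=np.argwhere(m["region"])[:,::-1]
            if len(P)<15: continue
            x0,y0=P.min(0);x1,y1=P.max(0)
            c.append((np.round(px2w(d,[P.mean(0)],ZL[thing])[0][:2],4),len(P),round(m["score"],2)))
        if ref is not None: c=[x for x in c if np.linalg.norm(x[0]-ref)<.06]; c.sort(key=lambda x:np.linalg.norm(x[0]-ref))
        out[n]=c
    return out
E
python3 - <<'E'
from h import *
robot.command_gripper(.045)
p=np.array(read_state()["tool_pos"]);robot.move_straight(p+[0,0,.15])
for t,r in(("jar_red_label",(.475,-.026)),("jar_green_label",(.463,-.166)),("tin_cyan_label",(.6,-.169))):print(t,labels(t,np.array(r)))
yaw=-1.93;g=np.array([.4893,-.353,.112])
for h in(g,):
  for k in(0,np.pi):
    q=solver.solve_ik(g,down(yaw+np.pi/2+k));print("pick",k,None if q is None else np.round(q,2))
for nm,L in(("red",(.475,-.026,.05)),("green",(.463,-.166,.05)),("cyan",(.6,-.169,.022))):
  for psi in(-1.2,-.9,-.6,-.3,0,.3):
    f=np.array([np.cos(psi),np.sin(psi),0]);t=np.array(L)-.133*f;t[2]=L[2]+.047+.106
    qs=[solver.solve_ik(t,down(psi+np.pi/2+k)) for k in(0,np.pi)]
    print(nm,psi,[None if q is None else (round(q[0],2),round(q[5],2)) for q in qs])
E
```

```text
jar_red_label {'top': [(array([ 0.4702, -0.0215]), 302, 0.51)], 'side': [(array([ 0.4758, -0.0433]), 357, 0.84)]}
jar_green_label {'top': [(array([ 0.4584, -0.1583]), 349, 0.66)], 'side': [(array([ 0.4644, -0.1788]), 423, 0.96)]}
tin_cyan_label {'top': [], 'side': [(array([ 0.5984, -0.1696]), 362, 0.74)]}
pick 0 [-0.76  0.42 -0.11  1.04  0.    1.17]
pick 3.141592653589793 [-0.76  0.42 -0.11  1.04  0.   -1.98]
red -1.2 [(np.float64(0.03), np.float64(1.23)), (np.float64(0.03), np.float64(-1.91))]
red -0.9 [(np.float64(-0.01), np.float64(0.89)), (np.float64(-0.01), np.float64(-2.26))]
red -0.6 [(np.float64(-0.1), np.float64(0.5)), (np.float64(-0.1), np.float64(-2.64))]
red -0.3 [(np.float64(-0.2), np.float64(0.1)), (np.float64(-0.2), np.float64(-3.05))]
red 0 [(np.float64(-0.32), np.float64(-0.32)), (np.float64(-0.32), np.float64(2.82))]
red 0.3 [(np.float64(-0.42), np.float64(-0.72)), (np.float64(-0.42), np.float64(2.42))]
green -1.2 [(np.float64(-0.3), np.float64(0.9)), (np.float64(-0.3), np.float64(-2.24))]
green -0.9 [(np.float64(-0.38), np.float64(0.52)), (np.float64(-0.38), np.flo
[... 204 characters left out ...]
p.float64(-0.69), np.float64(-0.69)), (np.float64(-0.69), np.float64(2.45))]
green 0.3 [(np.float64(-0.76), np.float64(-1.06)), (np.float64(-0.76), np.float64(2.08))]
cyan -1.2 [(np.float64(-0.23), np.float64(0.97)), (np.float64(-0.23), np.float64(-2.17))]
cyan -0.9 [(np.float64(-0.29), np.float64(0.61)), (np.float64(-0.29), np.float64(-2.53))]
cyan -0.6 [(np.float64(-0.36), np.float64(0.24)), (np.float64(-0.36), np.float64(-2.9))]
cyan -0.3 [(np.float64(-0.44), np.float64(-0.14)), (np.float64(-0.44), np.float64(3.0))]
cyan 0 [(np.float64(-0.52), np.float64(-0.52)), (np.float64(-0.52), np.float64(2.63))]
cyan 0.3 [(np.float64(-0.58), np.float64(-0.88)), (np.float64(-0.58), np.float64(2.26))]
```

```bash
cat >> h.py <<'E'
def cyl(r,h):
    a=np.linspace(0,2*np.pi,32,endpoint=False);return np.array([[r*np.cos(t),r*np.sin(t),z] for t in a for z in(0,h)])
CY=dict(jar_red=cyl(.031,.05),jar_green=cyl(.031,.05),tin_cyan=cyl(.0335,.022))
def find(nm,ref,cams=("top","side")):
    "cylinder silhouette fit; joint over the cameras that see it"
    dm=[]
    for n in cams:
        d=optics.read_camera(n);c=[]
        for m in optics.masks_of(nm+"_mid",n):
            P=np.argwhere(m["region"])[:,::-1]
            if len(P)<40: continue
            w=px2w(d,[P.mean(0)],.02)[0][:2];e=np.linalg.norm(w-ref)
            if e<.06:c.append((e,m["region"].astype(float)))
        if c:dm.append((d,min(c,key=lambda x:x[0])[1]))
    if not dm:return None
    r=fit(dm,[CY[nm]],[*ref[:2],0]);return np.round(r.x[:2],4),len(dm),round(r.fun/len(dm),2)
E
python3 - <<'E'
from h import *
yaw=-1.93;g=np.array([.4893,-.353,.112]);R=down(yaw+np.pi/2)
robot.command_gripper(.06)
robot.movep(g+[0,0,.13],R)
d=cam("side");m=optics.masks_of("scanner","side")
for t,r in(("jar_red",(.472,-.024)),("jar_green",(.461,-.164)),("tin_cyan",(.599,-.168))):print(t,find(t,np.array(r)),find(t,np.array(r),("top",)),find(t,np.array(r),("side",)))
robot.move_straight(g,rate=.1);print(st())
save(cam("side"),"pick.png",(190,210,300,330),5)
E
```

```text
jar_red (array([ 0.4743, -0.0172]), 1, np.float64(0.07)) (array([ 0.4753, -0.0176]), 1, np.float64(0.07)) None
jar_green (array([ 0.4633, -0.1572]), 1, np.float64(0.23)) None (array([ 0.4636, -0.1551]), 1, np.float64(0.28))
tin_cyan (array([ 0.5989, -0.1607]), 2, np.float64(0.15)) (array([ 0.5994, -0.1623]), 1, np.float64(0.08)) (array([ 0.5985, -0.1614]), 1, np.float64(0.07))
(21.6167, [0.4895, -0.3532, 0.1126], [-0.0, -0.8, -0.8], 0.0599, 0.0)
```

View pics/pick.png

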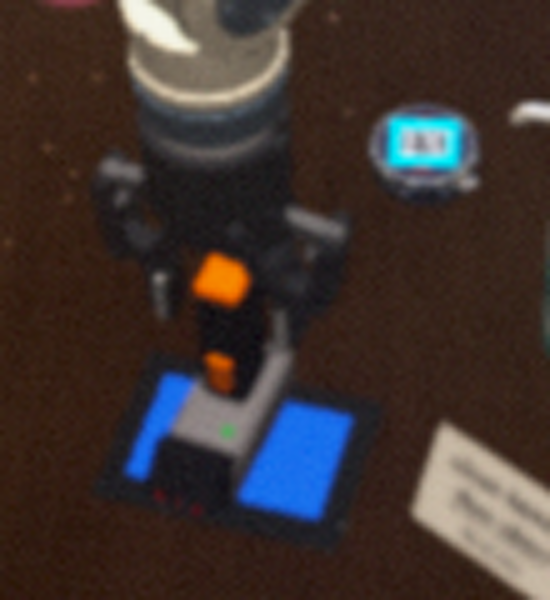

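Fingers stand on either side of the handle at about (220,310) in the crop, and it looks well centred. Grip, lift, scan red.

```bash
cat >> h.py <<'E'
def scanpose(L,psi,lift=0):
    f=np.array([np.cos(psi),np.sin(psi),0]);t=np.array([L[0],L[1],0])-.133*f;t[2]=L[2]+.047+.106+lift;return t,down(psi+np.pi/2)
def draw(d,fn,crop,s,t,psi,L):
    im=cv2.resize(d["img"][:,:,::-1],None,fx=s,fy=s,interpolation=cv2.INTER_CUBIC)
    f=np.array([np.cos(psi),np.sin(psi),0]);l=np.array([-f[1],f[0],0]);b=np.array(t)+.012*f-[0,0,.106]
    eye=b+.057*f+[0,0,.017]
    for P,c in(([b+.045*i*f+.023*j*l for i,j in((1,1),(1,-1),(-1,-1),(-1,1))],(0,255,0)),([eye,eye+.09*(f-[0,0,1])/2**.5],(255,0,255)),([np.array(L),np.array(L)+[0,0,.001]],(0,255,255))):
        cv2.polylines(im,[(w2px(d,P)*s).astype(np.int32)],True,c,1)
    cv2.imwrite("pics/"+fn,im[crop[1]*s:crop[3]*s,crop[0]*s:crop[2]*s])
E
python3 - <<'E'
from h import *
robot.command_gripper(0);print(st())
p=np.array(read_state()["tool_pos"]);robot.move_straight(p+[0,0,.14],rate=.15);print(st())
ref=np.array([.475,-.0175])
print(find("jar_red",ref))
L=[.475,-.0175,.05]
t,R=scanpose(L,-.6,.06);robot.movep(t,R);t,R=scanpose(L,-.6);robot.move_straight(t,R,rate=.1)
robot.wait(.3);s=read_state();print(st(),t)
draw(cam("side"),"scan1.png",(170,140,300,240),6,s["tool_pos"],-.6,L)
E
```

```text
(22.0583, [0.4895, -0.3531, 0.1124], [0.4, 0.4, 3.1], 0.0274, 58.9)
(23.1417, [0.4892, -0.3529, 0.2513], [-0.7, 0.3, -2.4], 0.0274, 58.7)
(array([ 0.474 , -0.0181]), 1, np.float64(0.09))
(25.975, [0.3654, 0.0576, 0.2033], [-0.1, -0.2, -2.0], 0.0279, 58.6) [0.36523036 0.05759745 0.203     ]
```

View pics/scan1.png

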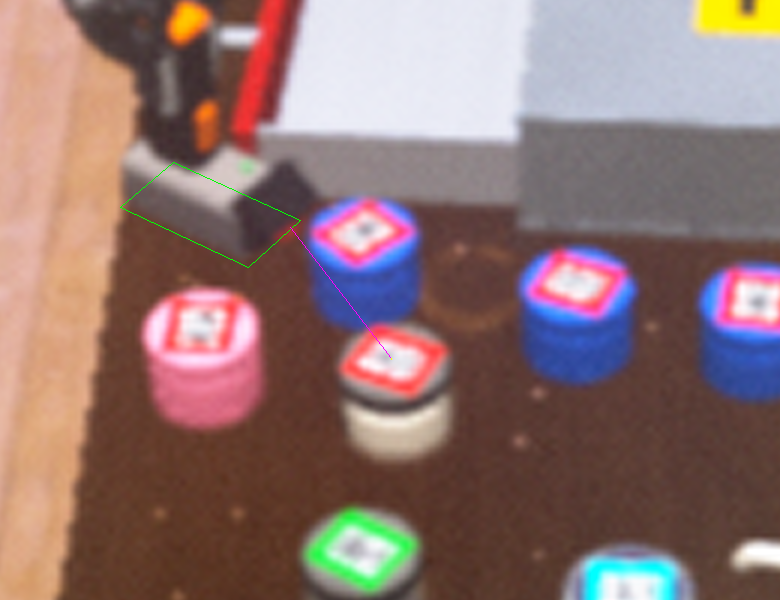

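The aim line ends at (390,356) and the red sticker's middle is (397,359), so it is within about 5 mm. Nudge 3 mm forward, hold, then do green and cyan, re-measuring each first.

Run:
```python
from h import *
psi=-.6;f=np.array([np.cos(psi),np.sin(psi),0])
t,R=scanpose([.476,-.019,.05],psi);robot.move_straight(t+.003*f,R,rate=.05);robot.wait(1.7)
robot.move_straight(t+[0,0,.06])
for nm,ref,z,fn,crop in(("jar_green",(.4633,-.158),.05,"scan2.png",(170,170,300,270)),("tin_cyan",(.599,-.161),.022,"scan3.png",(190,170,320,270))):
    r=find(nm,np.array(ref));print(nm,r)
    L=[*(r[0] if r and r[2]<.15 else ref),z]
    t,R=scanpose(L,psi,.06);t=t+.003*f;robot.movep(t,R);robot.move_straight(t-[0,0,.06],rate=.1);robot.wait(.3)
    draw(cam("side"),fn,crop,6,read_state()["tool_pos"],psi,L)
    if nm=="jar_green":
        robot.wait(1.7);robot.move_straight(t)
    print(L,st())
a=cv2.imread("pics/scan2.png");b=cv2.imread("pics/scan3.png");cv2.imwrite("pics/scan23.png",cv2.resize(np.vstack([a,b]),None,fx=.5,fy=.5))
```

```text
jar_green (array([ 0.462 , -0.1571]), 2, np.float64(0.07))
[np.float64(0.462), np.float64(-0.1571), 0.05] (32.6917, [0.3546, -0.0836, 0.2624], [0.0, 0.9, -3.6], 0.0276, 58.8)
tin_cyan (array([ 0.6305, -0.1482]), 2, np.float64(0.15))
[0.599, -0.161, 0.022] (34.6083, [0.4918, -0.0876, 0.1753], [-0.2, -0.5, -2.4], 0.0272, 58.8)
```

View pics/scan23.png

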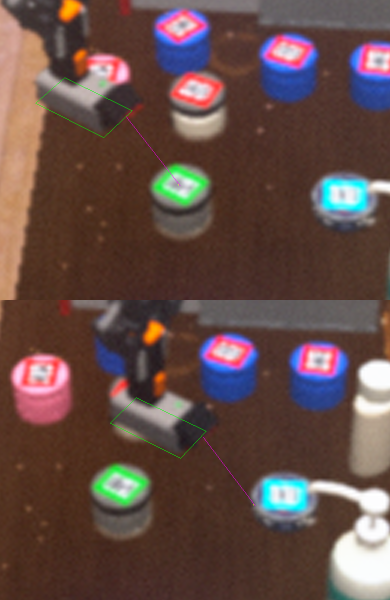

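Green is well aimed, with the line ending at (176,184) on its sticker. The cyan tin was knocked about 33 mm: the aim ends at (253,500) but its sticker is at (285,495), which agrees with the fit of (0.6305,-0.148). I'll re-aim.

Run:
```python
from h import *
psi=-.6;f=np.array([np.cos(psi),np.sin(psi),0])
r=find("tin_cyan",np.array([.6305,-.1482]));print(r,find("tin_cyan",np.array([.6305,-.1482]),("side",)))
L=[*r[0],.022]
t,R=scanpose(L,psi);robot.move_straight(t+.003*f,R,rate=.1);robot.wait(.3)
draw(cam("side"),"scan4.png",(200,170,330,270),5,read_state()["tool_pos"],psi,L);robot.wait(1.7);print(st())
```

```text
(array([ 0.6289, -0.1476]), 2, np.float64(0.08)) (array([ 0.6298, -0.1467]), 1, np.float64(0.09))
(37.4333, [0.5216, -0.0742, 0.175], [-1.0, -1.4, -1.1], 0.0275, 58.8)
```

View pics/scan4.png

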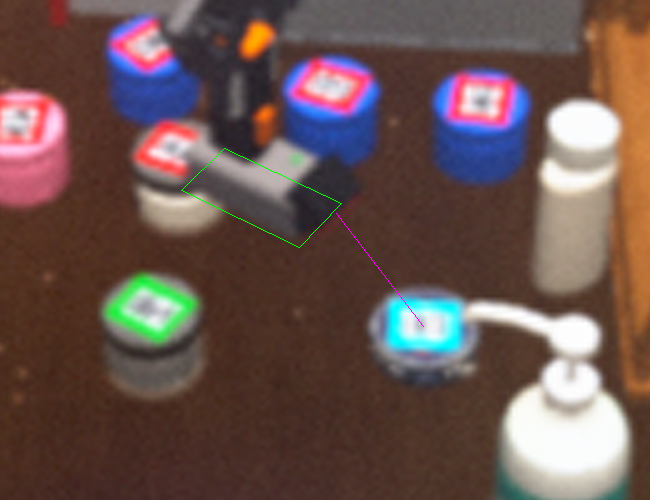

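Aim at (423,325) is on the middle of the cyan sticker. Put the scanner back and measure the jars.

Run:
```python
from h import *
p=np.array(read_state()["tool_pos"]);robot.move_straight(p+[0,0,.09])
g=np.array([.4895,-.3531,.1124]);R=down(-1.93+np.pi/2)
# go via closer-in point to stay clear of pump
robot.movep(g+[0,0,.15],R);robot.move_straight(g+[0,0,.01],rate=.12)
z=.006
while z>-.004:
    robot.move_straight(g+[0,0,z],rate=.03);fz=read_state()["force"][2];print(round(z,3),round(fz,1),end="; ")
    if fz>4:break
    z-=.002
print(st())
robot.command_gripper(.06);print(st());robot.move_straight(g+[0,0,.15]);
robot.movep([.36,.25,.33],down(0))
d=cam("top");mt=optics.masks_of("scanner","top");s=cam("side");ms=optics.masks_of("scanner","side")
r=fit([(d,mt[0]["region"].astype(float)),(s,ms[0]["region"].astype(float))],SCAN,[.485,-.365,-1.93]);print("scanner",r.x,r.fun)
for t,q in(("jar_red",(.475,-.018)),("jar_green",(.462,-.157)),("tin_cyan",(.629,-.147))):print(t,find(t,np.array(q)))
save(s,"side_after.png",s=1.5)
```

```text
0.006 -2.6; 0.004 -2.3; 0.002 -2.0; 0.0 -2.4; -0.002 15.2; (41.8667, [0.4897, -0.3533, 0.1124], [-2.5, 2.7, 15.2], 0.0273, 60.8)
(42.2833, [0.4895, -0.3531, 0.1102], [1.0, 0.2, 0.6], 0.0596, 0.0)
scanner [ 0.48459079 -0.36042819 -1.9431941 ] 1.110873810104955
jar_red (array([ 0.4739, -0.0184]), 2, np.float64(0.11))
jar_green (array([ 0.4615, -0.1561]), 2, np.float64(0.12))
tin_cyan (array([ 0.6307, -0.1471]), 2, np.float64(0.08))
```

View pics/side_after.png

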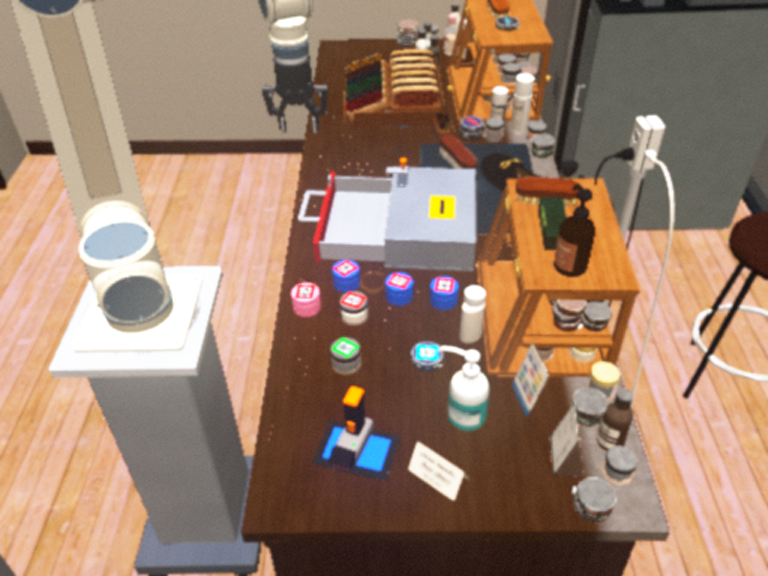

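Scanner stands well on its pad, at (352,440) in the picture, and all jars are upright. Start with the red and green jars into the drawer.

```bash
cat >> h.py <<'E'
PULL=.153
def slot(fx,fy): return np.array([U[0],U[1],0])+(.09-PULL+fx)*ux+fy*uy
def pick(xy,ang,z):
    p=np.array([*xy,0.]);R=best(p+[0,0,.2],ang)
    robot.command_gripper(.085);robot.movep(p+[0,0,.24],R);robot.move_straight(p+[0,0,z+.05],rate=.2);robot.move_straight(p+[0,0,z],rate=.06);print("at",st())
    robot.command_gripper(0);s=st();print("grip",s);robot.move_straight(p+[0,0,.24],rate=.2);return s
def place(fx,fy,z):
    p=slot(fx,fy);R=best(p+[0,0,.2],U[2]);robot.movep(p+[0,0,.24],R);robot.move_straight(p+[0,0,z+.03],rate=.2)
    h=.008
    while h>-.008:
        robot.move_straight(p+[0,0,z+h],rate=.03)
        if h<.004 and read_state()["force"][2]>2.5:break
        h-=.002
    print("down",round(h,3),st());robot.command_gripper(.08);robot.move_straight(p+[0,0,.24],rate=.2);print(st())
E
python3 - <<'E'
from h import *
pick((.474,-.0184),np.radians(65),.038)
place(-.02,.085,.052)
pick((.4615,-.1565),np.radians(0),.038)
place(-.02,0,.052)
d=cam("side");print("spout",px2w(d,[[443/1.5,350/1.5],[472/1.5,357/1.5]],.168))
print("pump",[ (np.round(x["at"],3),x["score"]) for x in optics.look_for("pump_bottle","side")])
print(find("tin_cyan",np.array((.6305,-.147))))
save(d,"side_j.png",(180,80,340,260),3)
E
```

```text
at (50.2917, [0.4742, -0.0184, 0.0382], [0.0, 0.0, 0.8], 0.0848, 0.0)
grip (50.6417, [0.4743, -0.0184, 0.0388], [-1.5, 0.8, 6.6], 0.061, 64.0)
down 0.0 (56.125, [0.4767, 0.3864, 0.0528], [0.4, -1.8, 5.2], 0.0608, 65.5)
(57.55, [0.4757, 0.3861, 0.2389], [-0.4, 1.4, -0.3], 0.0802, 0.0)
at (61.625, [0.4617, -0.1566, 0.0382], [0.4, 0.5, 0.5], 0.0849, 0.0)
grip (61.975, [0.4618, -0.1566, 0.0388], [-1.9, 1.1, 5.9], 0.0607, 64.2)
down 0.0 (67.8083, [0.4696, 0.3016, 0.0528], [0.8, -1.3, 5.7], 0.0604, 65.5)
(69.2333, [0.4685, 0.3014, 0.2389], [-0.1, -0.8, 0.4], 0.0798, 0.0)
spout [[ 0.65158599 -0.27454544  0.168     ]
 [ 0.70200584 -0.29195233  0.168     ]]
pump [(array([ 0.694, -0.314,  0.09 ]), 0.98), (array([0.47 , 0.281, 0.059]), 0.4)]
(array([ 0.63 , -0.145]), 2, np.float64(0.15))
```

View pics/side_j.png

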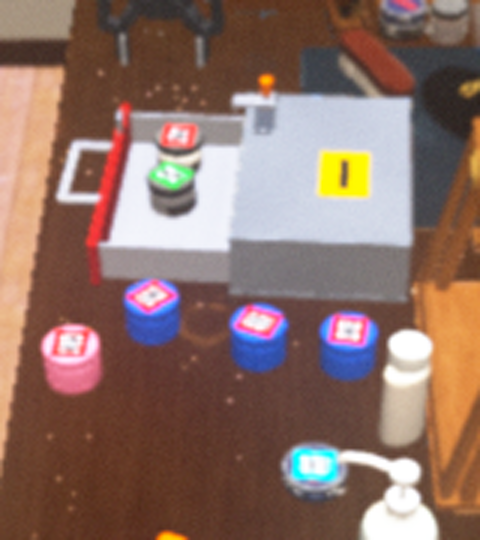

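Both jars stand in the drawer at (180,140) and (172,187). The pump spout is about 13 cm from the tin, so take the tin now.

Run:
```python
from h import *
s=pick((.630,-.1465),np.radians(120),.022)
if s[3]>.055:
    place(-.02,-.085,.037)
robot.movep([.36,.1,.33],down(0))
save(cam("side"),"side_k.png",(180,80,340,260),3)
```

```text
at (73.4667, [0.6302, -0.1466, 0.0223], [-0.7, -0.5, -0.0], 0.085, 0.0)
grip (73.7917, [0.6304, -0.1466, 0.0231], [-2.1, 0.0, 4.4], 0.064, 65.9)
down -0.002 (79.6667, [0.4635, 0.2168, 0.0369], [0.6, -2.5, 19.0], 0.0643, 67.9)
(81.15, [0.4612, 0.2167, 0.2389], [-0.7, 0.1, 0.2], 0.0801, 0.0)
```

View pics/side_k.png

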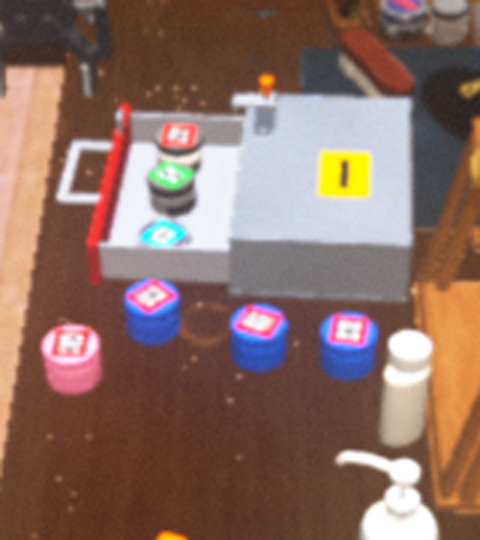

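All three stand in the drawer, with the tin flat at (165,235). Shut the drawer and slide the bolt home.

Run:
```python
from h import *
h=np.array([.3413,.3122,0]);R=best(h+[0,0,.2],U[2])
robot.command_gripper(.045);robot.movep(h+[0,0,.2],R);robot.move_straight(h+[0,0,.1]);robot.move_straight(h+[0,0,.068],rate=.05)
robot.command_gripper(0);print(st())
e=np.array([.494,.2995,.068])
robot.move_straight(e-.004*ux,rate=.06)
s=-.004
while s<.008:
    robot.move_straight(e+s*ux,rate=.03);f=np.dot(read_state()["force"],ux);print(round(s,3),round(f,1),end="; ")
    if f<-12:break
    s+=.002
print(st())
robot.command_gripper(.045);p=np.array(read_state()["tool_pos"]);robot.move_straight(p+[0,0,.13])
k=np.array([.5905,.4155,0]);R=best(k+[0,0,.2],U[2]+np.pi/2)
robot.command_gripper(.04);robot.movep(k+[0,0,.21],R);robot.move_straight(k+[0,0,.129],rate=.08);print(st())
robot.move_straight(k+[0,0,.129]-uy*.038,rate=.06);s=.038
while s<.062:
    s+=.002;robot.move_straight(k+[0,0,.129]-uy*s,rate=.05);f=np.dot(read_state()["force"],uy);print(round(s,3),round(f,1),end="; ")
    if f>8:break
print(st())
p=np.array(read_state()["tool_pos"]);robot.move_straight(p+uy*.008,rate=.05);robot.move_straight(p+uy*.008+[0,0,.15])
robot.movep([.36,.15,.33],down(0));robot.wait(.5)
d=cam("side");save(d,"end.png",(180,80,340,330),2.4);print(st())
```

```text
(88.2333, [0.3416, 0.3123, 0.0684], [-0.0, -1.0, 5.0], 0.0101, 58.4)
-0.004 -0.3; -0.002 0.8; 0.0 0.0; 0.002 -1.6; 0.004 -10.4; 0.006 -18.3; (92.3667, [0.4961, 0.2995, 0.0683], [-18.2, 1.9, 18.3], 0.0099, 60.3)
(96.6833, [0.5908, 0.4157, 0.1297], [-0.1, 0.0, 0.4], 0.0396, 0.0)
0.04 0.4; 0.042 1.1; 0.044 1.6; 0.046 0.2; 0.048 0.2; 0.05 6.6; 0.052 14.8; (99.2167, [0.5863, 0.3662, 0.1291], [2.6, 14.7, -4.0], 0.0398, 7.1)
(102.5, [0.36, 0.1501, 0.3299], [0.1, 0.4, 0.2], 0.04, 0.0)
```

View pics/end.png

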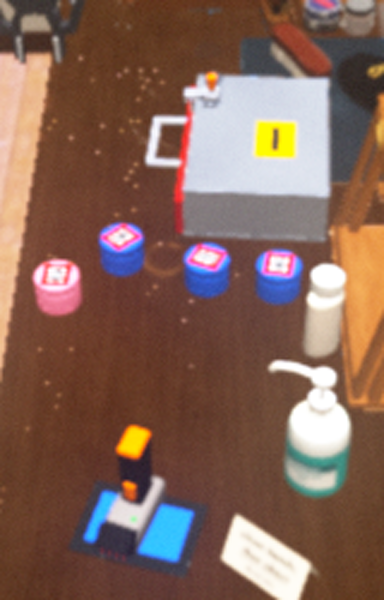

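The drawer is shut, the bolt knob at (211,80) is back at the home stop, and the scanner stands upright on its pad. Handing in.

```bash
python3 -c "
from h import *
print(robot.close_job())"
```

```text
the job is handed in; nothing more can be done
None
```

I handed the job in at about 102 s: red, green and cyan were scanned in order (no yellow tin was there), the scanner is back upright on its pad, all three stand in the shut drawer and the bolt is home; the hand-in gave no verdict.

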